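Drop the kickstand and hold the balance bike upright

ROBOT

A 6-joint arm with a two-finger parallel gripper is mounted at the origin on the work surface. World frame = base frame: x ahead of the robot, y to its left, z up, the work surface at z = 0. Lengths are in m, angles in rad, forces in N, time in s.
With the tool pointing down it reaches from about 0.275 to 0.875 m from the base axis. Payload 12.5 kg.
Tool frame: the origin (TCP) lies at the very end of the fingers, on their centre line; the grasp point (between the pads) lies 19 mm behind it; z points along the fingers, y is the line along which they close (so a half turn about z gives the same grasp; the last joint's range is limited). The gripper opens to 85 mm and grips with 20 to 120 N. Pads are 22 mm wide; open, the fingers measure 114 mm over their backs; the gripper's body (76 mm by 85 mm) begins 54 mm behind the grasp point. The pads swing forward as they close: fully open they stand 13 mm farther back than shut.
Start: joints at [1.207, 0.351, 1.652, -0, 1.139, -0.085], TCP at [0.151, 0.529, 0.231] pointing down, gripper open.
Joint ranges: [-2.75, 2.75], [-0.79, 2.1], [0.01, 2.65], [-1.57, 4.71], [0.07, 3.14], [-2.87, 2.87]. Speed limits (rad/s): [2.22, 2.22, 2.79, 3.14, 3.14, 3.14].

INTERFACE

Orientations are given as [roll, pitch, yaw] about the fixed x, y, z axes, in that order (R = Rz(yaw) Ry(pitch) Rx(roll)).
In Python, from plant import env, eyes, job_done gives the robot as it stands. The module is installed in compiled form; this text tells all that it offers.
- The arm moves only by the shell command python3 -m inch 'ROWS'. ROWS is JSON, a list of rows, each an object of numbers: "dx", "dy", "dz": the shift along the tool's x, y, z in m; "roll": the turn about the tool's z in rad; "gripper": the opening, from 0 (shut) to 1 (fully open). A call has 1 to 8 rows; each row is the pose to reach, as a shift and turn from the pose commanded when the call began, along the tool's axes at that moment; what a row does not reach only later rows make up. A row lasts 1/10 s, in which the tool goes at most 50 mm and 8.59 degrees, less where a joint would pass 70% of its speed; a pose out of reach is approached as far as the arm can. A call with a gripper value outside its range is refused whole. The fingers move at their own pace and stop on an object; the grip force is fixed at half the most. Time passes only in rows, so rows that repeat a pose let the fingers close. It gives the time, the measured TCP pose, the force, the opening and the grip force at its end, in the units of the state.
- env.state(): the state, without advancing time (a new reading comes with each control period).
- eyes.camera(name): name is "side" or "top" or "wrist"; returns the picture (420x560x3 uint8, red, green, blue); there is no depth.
- eyes.calibration(name): a dict with "fov_y" (degrees; the focal length in pixels is half the picture's height over the tangent of half this angle, whatever the lens; pixels are square), "cx", "cy" (the principal point, pixels), "k1" (the pictures are not rectified: a ray, as slopes to the right and down, at radius r is drawn at 1 + k1 r^2 times it, then the intrinsics apply), "view" (4x4, takes a point from world to camera coordinates). Camera axes: x right, y up, looking along -z (the intrinsics and any distortion apply to the point x, -y, -z); pixel columns grow to the right and rows downward; lengths in m; the calibration is good to about 2 mm. A picture is of the moment at which its call begins: read the wrist's pose just before it. calibration takes no time and is no camera call; for the wrist camera it gives the pose at the moment of the call.
- job_done(): hands the job in; it is judged then, once.
The state is a dict: "clock": time; "qpos": joint angles; "joint_vel": joint speeds; "joint_efforts": joint torques, N m; "tool_pos": TCP position; "ee_rot": TCP orientation; "wrist_force": force on the tool from outside, world axes, zero at the start; "ft_torque": the same for the moment, N m; "gripper_width": finger opening in m; "grip_force": force on a finger pad.
Only numpy, scipy, OpenCV 4.12 (cv2) and the standard library are available. Lean on these libraries where they do the work, as an engineer would, in place of code of your own. Each camera call takes 0.05 s, during which the arm holds its last target. There are 200 camera calls.

TASK

The half-built wooden balance bike is leaning against the white pail with its kickstand up. While it leans there, push the kickstand down past its dead centre until it has snapped fully down against its stop; then take the bike by its wooden top rail and bring it up off the pail until the frame stands upright, with both wheels on the bench where they were. Finish while still holding it upright, ready for the handlebar to be fitted: do not let go or let it settle onto the stand, and leave the handlebar, glue bottle and spanner alone.

Things in the scene. Friction and masses are not known exactly. Their poses are not given: they have to be found in the camera images.
- bike: Child's plywood balance bike, 2.5 kg, 0.66 m long, no handlebar yet. Origin on the tyres' contact line (the pivot for raising it), midway along; x to its right (away from the robot), y forward, z up in the frame plane, leaning 0.17 rad onto the pail at the start. Wheels 250 mm across, axles at y = -205 and +215 mm, tyres 38 mm thick, round; stays and fork reach x = +-34, axle ends +-48 mm
- rail_grip (a point): centre of the top rail's top face, at (0, -45, 295) mm of the bike: a good place to take the rail from above. The rail is a bar along y, 30 mm wide, 45 mm deep (z = 250 to 295), bare from y = -110 to +140; its right side lies on the pail's rim near y = +70. Saddle: y = -280 to -125, up to z = 342; steering head at y = +145, up to z = 352
- kickstand (a joint): angle of the kickstand (rad): 0 = up, lying rearward beside the rear wheel on the robot's side; 1.64 = fully down at its stop, a little forward of straight down and splayed outward. A spring holds it at either end with about 3 to 4 N felt at the foot; dead centre is near 0.7 to 0.8 rad, beyond which it snaps down by itself
- stand_foot (a point): end of the kickstand's leg (steel bar 14 mm thick, rubber foot 18 mm thick), 120 mm from its pivot; in the bike's frame at (-86, -165, 141) mm when up, (-93, -33, 24) mm when down. It swings in a flat arc about the pivot, axis (0.87, -0.30, -0.39) in the bike's frame, right-handed for growing joint values. Nothing stands above or outside the leg
- stand_pivot (a point): centre of the kickstand's pivot, at (-50, -50, 135) mm in the bike's frame, on the left side of the frame just ahead of the rear wheel
- pail: white plastic pail with a grey lid, full of screws, too heavy to move, 220 mm across at the rim, 262 mm high; origin at the centre of its bottom
- handlebar: loose wooden handlebar with black grips, 400 mm long, 29 mm thick, lying on the bench: leave alone
- glue: yellow glue bottle, 60 mm across, 170 mm high, standing: leave alone
- spanner: steel spanner lying on the bench: leave alone

How it is judged:
On the way, in this order (a step that is already met when the one before it is completed fails the run):
1. kickstand snapped fully down while the bike still leans on the pail (value of joint kickstand above 1.5 rad and angle between bike's own z axis and vertical above 0.1 rad), for 0.2 s.
2. bike held upright by its top rail (angle between bike's own z axis and vertical below 0.06 rad and contact force between the fingers and bike above 2 N), for 0.2 s.
At the end, for the whole second after the job is handed in: Ends holding: kickstand down (above 1.5 rad); bike upright within 0.06 rad (on its stand it would lean 0.16); fingers still grip it by the top rail (over 2 N); clear of the pail; wheels on the bench (origin under 12 mm up), within 60 mm of where they stood (all of step 2 and value of joint kickstand above 1.5 rad and z of the grasp point in the frame of bike above 0.23 m and distance between the grasp point and rail_grip below 0.2 m and contact force between bike and pail below 0.5 N and height (world z) of bike below 0.012 m and distance of bike from where it was at the start of the episode below 0.06 m); the arm keeps its last pose, push and grip.
It fails at once if the bike falls over (angle between bike's own z axis and vertical above 0.45 rad).
It fails at once if the handlebar is disturbed (distance of handlebar from where it was at the start of the episode above 0.04 m).
It fails at once if the glue bottle is disturbed (distance of glue from where it was at the start of the episode above 0.04 m).
It fails at once if the spanner is disturbed (distance of spanner from where it was at the start of the episode above 0.04 m).
It also fails if it takes over 53 s, if anything falls off the work surface, if the arm or the gripper's body presses on something with over 40 N, if the wrist force passes 120 N, or if a joint passes its speed limit or range.

## Working session

There is one attempt and no reset: what is moved stays moved. The work goes in short steps, Python scripts to look and compute and a shell command to move; the robot and the scene stay as the last step left them, time stands still between calls to the robot, and variables do not carry over. Pictures are saved under pics/ and viewed, at most 10 in all, crops included, and the job is handed in when it is done.

```bash
mkdir -p pics; cat > h.py <<'E'
import numpy as np, cv2
from plant import env, eyes
def snap(n,f=None):
    c=eyes.calibration(n); im=eyes.camera(n)
    if f: cv2.imwrite('pics/'+f,im[:,:,::-1])
    return im,c
def par(c):
    f=210/np.tan(np.radians(c['fov_y'])/2); V=np.array(c['view']); return f,V
def ray(c,u,v):
    f,V=par(c); x=(u-c['cx'])/f; y=(v-c['cy'])/f
    a,b=x,y
    for _ in range(20):
        s=1+c['k1']*(a*a+b*b); a,b=x/s,y/s
    d=V[:3,:3].T@np.array([a,-b,-1.]); o=-V[:3,:3].T@V[:3,3]
    return o,d/np.linalg.norm(d)
def proj(c,p):
    f,V=par(c); q=V[:3,:3]@np.asarray(p)+V[:3,3]; a,b=q[0]/-q[2],-q[1]/-q[2]
    s=1+c['k1']*(a*a+b*b); return np.array([a*s*f+c['cx'],b*s*f+c['cy']])
def onz(c,u,v,z):
    o,d=ray(c,u,v); return o+d*(z-o[2])/d[2]
def tri(rs):
    A=np.zeros((3,3));b=np.zeros(3)
    for o,d in rs:
        P=np.eye(3)-np.outer(d,d);A+=P;b+=P@o
    p=np.linalg.solve(A,b); return p,[np.linalg.norm((np.eye(3)-np.outer(d,d))@(p-o)) for o,d in rs]
E
python3 - <<'E'
from h import *
np.set_printoptions(precision=3,suppress=True)
s=env.state(); print({k:np.round(v,3) for k,v in s.items()})
for n in ('side','top','wrist'):
    im,c=snap(n,n+'0.png'); print(n,c['fov_y'],c['cx'],c['cy'],c['k1']); V=np.array(c['view']); print(-V[:3,:3].T@V[:3,3], V[:3,:3])
E
```

```text
{'clock': np.float64(0.0), 'qpos': array([ 1.207,  0.351,  1.652, -0.   ,  1.139, -0.085]), 'joint_vel': array([ 0.001, -0.001, -0.001,  0.   , -0.002,  0.001]), 'joint_efforts': array([ -0.002, -50.607, -29.141,  -0.   ,   0.004,  -0.   ]), 'tool_pos': array([0.151, 0.528, 0.231]), 'ee_rot': array([-3.14 , -0.   ,  2.863]), 'wrist_force': array([-0.093,  1.218,  0.374]), 'ft_torque': array([-0.015,  0.006,  0.01 ]), 'grip_force': np.float64(0.0), 'gripper_width': np.float64(0.085)}
side 50.430563413258895 291.85929543887147 203.8246277576107 0.006569726855787825
[ 0.11  -0.947  1.278] [[ 0.89  -0.455 -0.011]
 [ 0.333  0.635  0.697]
 [-0.311 -0.624  0.717]]
top 45.40276192432762 280.0045328046147 213.9299161233547 -0.040728865491105735
[0.452 0.027 1.707] [[ 0.009 -1.     0.003]
 [ 0.998  0.009  0.066]
 [-0.067  0.002  0.998]]
wrist 62.171971223277424 278.79602619487144 201.39639800642448 -0.04408253135318443
[0.077 0.551 0.371] [[ 0.276  0.961 -0.001]
 [-0.917  0.263 -0.3  ]
 [-0.288  0.083  0.954]]
```

View pics/side0.png

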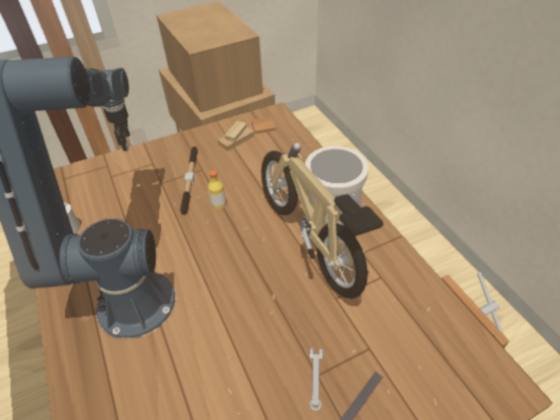

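View pics/top0.png

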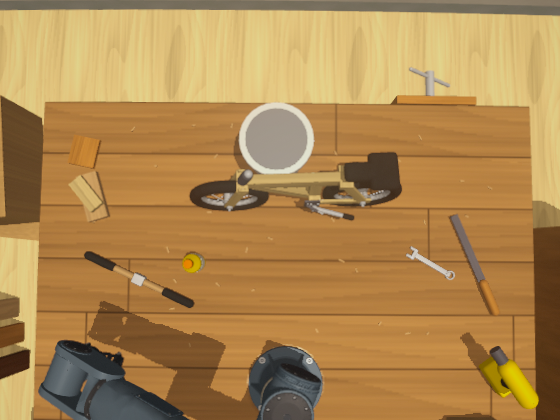

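The side view shows the bike from behind and the left, with the rear wheel near (345,265), the front wheel near (280,185) and the kickstand near (308,235). In the top view the bike runs along row ~190 from column 190 (front) to 400 (saddle), with the stand foot near (352,217), the pail at (277,138), the glue at (193,262) and the spanner at (432,263). I'll enlarge both views to pick feature pixels.

```bash
python3 - <<'E'
import cv2,numpy as np
t=cv2.imread('pics/top0.png')[140:235,180:410]; s=cv2.imread('pics/side0.png')[135:300,250:380]
t=cv2.resize(t,None,fx=3.4,fy=3.4,interpolation=cv2.INTER_CUBIC); cv2.imwrite('pics/tc.png',t)
s=cv2.resize(s,None,fx=3.6,fy=3.6,interpolation=cv2.INTER_CUBIC); cv2.imwrite('pics/sc.png',s); print(t.shape,s.shape)
E
```

```text
(323, 782, 3) (594, 468, 3)
```

View pics/tc.png

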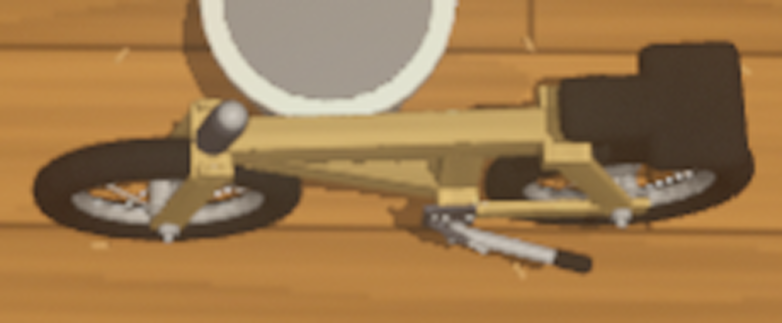

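View pics/sc.png

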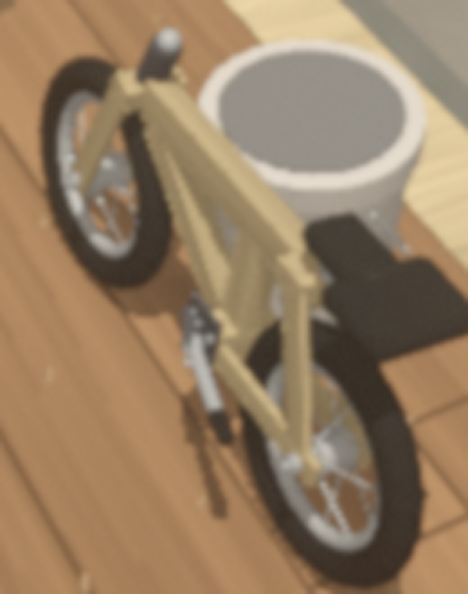

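The crops show the left axle ends: front at (168,233) top and (78,180) side, rear at (622,217) top and (310,472) side. The steering-head top is at (233,113) / (170,38) and the stand foot at (585,264) / (225,438). The pail and rail are clear too. I'll triangulate these and fit the bike pose.

```bash
cat > pose.py <<'E'
from h import *
from scipy.optimize import least_squares
from scipy.spatial.transform import Rotation as Ro
np.set_printoptions(precision=3,suppress=True)
def T(p,b):  # p: x,y,yaw,lean
    return (Ro.from_euler('z',p[2])*Ro.from_euler('y',p[3])).apply(np.atleast_2d(b))+[p[0],p[1],0]
E
python3 - <<'E'
from pose import *
ct,cs=eyes.calibration('top'),eyes.calibration('side')
t=lambda u,v:((u+.5)/3.4-.5+180,(v+.5)/3.4-.5+140)
s=lambda u,v:((u+.5)/3.6-.5+250,(v+.5)/3.6-.5+135)
F={'head':((0,145,352),t(233,113),s(170,38)),'fax':((-48,215,125),t(168,233),s(78,180)),'rax':((-48,-205,125),t(622,217),s(310,472)),'foot':((-86,-165,141),t(585,264),s(225,438))}
B=[];W=[]
for k,(b,a,c) in F.items():
    p,r=tri([ray(ct,*a),ray(cs,*c)]); print(k,p,np.round(r,4)); B.append(np.array(b)/1000);W.append(p)
W=np.array(W);B=np.array(B)
def res(p):
    X=T(p,B); return np.concatenate([np.concatenate([proj(ct,x)-F[k][1],proj(cs,x)-F[k][2]]) for x,k in zip(X,F)])
q=least_squares(res,[.55,0,0,.17],loss='soft_l1'); print('pose',q.x); print(res(q.x).reshape(-1,4)); print(W-T(q.x,B))
np.save('p0.npy',q.x)
for n,b in dict(rail=(0,-45,295),footup=(-86,-165,141),footdn=(-93,-33,24),piv=(-50,-50,135),sad=(0,-125,342)).items(): print(n,T(q.x,np.array(b)/1000)[0])
print('pail',onz(ct,277,138,.262),'glue',onz(ct,193,262,.17),'span',onz(ct,412,255,0),onz(ct,451,276,0),'hb',onz(ct,88,256,.015),onz(ct,192,303,.015))
E
```

```text
head [0.658 0.112 0.336] [0.002 0.002]
fax [0.58  0.182 0.128] [0.007 0.007]
rax [ 0.603 -0.243  0.116] [0.01 0.01]
foot [ 0.549 -0.2    0.15 ] [0.002 0.002]
pose [ 0.618 -0.034  0.023  0.114]
[[ 0.086 -0.266 -1.413 -2.885]
 [ 1.444 -1.758 -1.722  0.231]
 [ 1.01   1.103 -7.153 -1.269]
 [ 0.459 -1.586  0.425 -0.189]]
[[ 0.003  0.    -0.014]
 [ 0.001  0.002 -0.002]
 [ 0.014 -0.003 -0.014]
 [-0.003  0.001 -0.   ]]
rail [ 0.652 -0.078  0.293]
footup [ 0.552 -0.201  0.15 ]
footdn [ 0.529 -0.069  0.034]
piv [ 0.585 -0.085  0.14 ]
sad [ 0.659 -0.158  0.34 ]
pail [0.77  0.035 0.262] glue [0.405 0.288 0.17 ] span [ 0.43  -0.427  0.   ] [ 0.359 -0.56   0.   ] hb [0.416 0.67  0.015] [0.263 0.315 0.015]
```

```bash
python3 - <<'E'
from pose import *
ct,cs=eyes.calibration('top'),eyes.calibration('side')
t=lambda u,v:((u+.5)/3.4-.5+180,(v+.5)/3.4-.5+140)
s=lambda u,v:((u+.5)/3.6-.5+250,(v+.5)/3.6-.5+135)
F={'head':((0,145,352),t(233,113),s(170,38)),'fax':((-48,215,125),t(168,233),s(78,180)),'rax':((-48,-205,125),t(622,217),s(288,462)),'foot':((-86,-165,141),t(585,264),s(225,438))}
B=np.array([v[0] for v in F.values()])/1000
def res(p):
    X=T([*p,.17],B); return np.concatenate([np.concatenate([proj(ct,x)-F[k][1],proj(cs,x)-F[k][2]]) for x,k in zip(X,F)])
q=least_squares(res,[.55,0,0],loss='soft_l1'); p=[*q.x,.17]; print('pose',p); print(res(q.x).reshape(-1,4))
np.save('p0.npy',p)
for n,b in dict(rail=(0,-45,295),footup=(-86,-165,141),footdn=(-93,-33,24),piv=(-50,-50,135),sad=(0,-125,342)).items(): print(n,T(p,np.array(b)/1000)[0])
R=Ro.from_euler('z',p[2])*Ro.from_euler('y',.17)
ax=np.array([.87,-.3,-.39]);ax/=np.linalg.norm(ax); pv=np.array([-50,-50,135.]); f=np.array([-86,-165,141.])-pv
for a in np.arange(0,1.7,.2): print(round(a,1), T(p,(pv+Ro.from_rotvec(ax*a).apply(f))/1000)[0])
# rail edges in top crop: sample rows of rail colour at column y
im=cv2.imread('pics/top0.png'); hsv=cv2.cvtColor(im,cv2.COLOR_BGR2HSV)
for x in (265,285,305,320): print(x,[tuple(hsv[r,x]) for r in range(168,192,2)])
for b in ((0,-110,295),(0,-45,295),(0,100,295),(15,-45,295),(-15,-45,295)): print(b,proj(ct,T(p,np.array(b)/1000)[0]))
E
```

```text
pose [np.float64(0.6068963510557895), np.float64(-0.03289500701251812), np.float64(0.037173742138114425), 0.17]
[[-0.762 -2.573  0.02  -3.224]
 [ 1.023  0.239 -3.425  0.283]
 [ 0.708  1.241 -1.377  0.979]
 [ 0.385 -1.682  0.349 -1.081]]
rail [ 0.658 -0.076  0.291]
footup [ 0.552 -0.2    0.154]
footdn [ 0.521 -0.069  0.039]
piv [ 0.582 -0.084  0.142]
sad [ 0.669 -0.156  0.337]
0.0 [ 0.552 -0.2    0.154]
0.2 [ 0.54  -0.196  0.133]
0.4 [ 0.529 -0.188  0.113]
0.6 [ 0.521 -0.176  0.094]
0.8 [ 0.515 -0.16   0.077]
1.0 [ 0.512 -0.141  0.062]
1.2 [ 0.511 -0.12   0.051]
1.4 [ 0.514 -0.097  0.043]
1.6 [ 0.519 -0.074  0.039]
265 [(np.uint8(29), np.uint8(24), np.uint8(209)), (np.uint8(30), np.uint8(21), np.uint8(226)), (np.uint8(32), np.uint8(21), np.uint8(226)), (np.uint8(19), np.uint8(86), np.uint8(196)), (np.uint8(20), np.uint8(122), np.uint8(195)), (np.uint8(20), np.uint8(121), np.uint8(198)), (np.uint8(20), np.uint8(119), np.uint8(210)), (np.uint8(20), np.uint8(120), np.uint8(206)), (np.uint8(18), np.uint8(125), np.uint8(149)), (np.uint8(19), np.uint8(128), np.uint8(138)), (np.uint8(19), np
[... 1206 characters left out ...]
np.uint8(155), np.uint8(188)), (np.uint8(15), np.uint8(157), np.uint8(156)), (np.uint8(19), np.uint8(131), np.uint8(160)), (np.uint8(20), np.uint8(123), np.uint8(197)), (np.uint8(20), np.uint8(122), np.uint8(199)), (np.uint8(20), np.uint8(119), np.uint8(205)), (np.uint8(20), np.uint8(121), np.uint8(206)), (np.uint8(20), np.uint8(127), np.uint8(161)), (np.uint8(18), np.uint8(128), np.uint8(137)), (np.uint8(19), np.uint8(129), np.uint8(140)), (np.uint8(19), np.uint8(132), np.uint8(143)), (np.uint8(19), np.uint8(133), np.uint8(142))]
(0, -110, 295) [338.36  174.246]
(0, -45, 295) [315.54  174.861]
(0, 100, 295) [264.553 176.259]
(15, -45, 295) [315.302 169.846]
(-15, -45, 295) [315.779 179.902]
```

```bash
cat > go.py <<'E'
import sys
from pose import *
# usage: go.py x y z [yaw]
s=env.state(); e=s['ee_rot']; R=Ro.from_euler('xyz',e); t=np.array(list(map(float,sys.argv[1:4])))
d=R.inv().apply(t-s['tool_pos']); yaw=float(sys.argv[4]) if len(sys.argv)>4 else e[2]
print('tcp',np.array(s['tool_pos']),'rot',np.array(e),'F',np.array(s['wrist_force']),'w',s['gripper_width'],'t',s['clock'])
print('dx dy dz',d,'roll',-(yaw-e[2]))
E
python3 -m inch '[{"dx":-0.29,"dy":-0.287,"roll":0.63,"gripper":0},{"dx":-0.29,"dy":-0.287,"roll":0.63,"gripper":0},{"dx":-0.29,"dy":-0.287,"roll":0.63,"gripper":0},{"dx":-0.29,"dy":-0.287,"roll":0.63,"gripper":0},{"dx":-0.29,"dy":-0.287,"roll":0.63,"gripper":0},{"dx":-0.29,"dy":-0.287,"roll":0.63,"gripper":0},{"dx":-0.29,"dy":-0.287,"roll":0.63,"gripper":0},{"dx":-0.29,"dy":-0.287,"roll":0.63,"gripper":0}]'
python3 go.py .54 -.19 .231 1.606
```

```text
tcp [0.151 0.529 0.231] rot [-3.141 -0.     2.863] F [ 0.966  0.002 -0.73 ] w 0.08526229150428913 t 0.15
dx dy dz [-0.571 -0.584  0.   ] roll 1.2567844695579782$[0]: bad value
```

```bash
python3 -m inch '[{"dx":-0.03,"dy":-0.03,"dz":0.0,"roll":0.06,"gripper":0.0}]'; python3 go.py .54 -.19 .231 1.606
```

```text
clock: 0.25
tool_pos: [0.171, 0.4932, 0.2309]
ee_rot: [3.141, -0.0, 2.805]
wrist_force: [0.9, -0.7, -0.1]
gripper_width: 0.0731
grip_force: 0.0
tcp [0.171 0.493 0.231] rot [ 3.141 -0.     2.805] F [ 0.916 -0.729 -0.15 ] w 0.07311067075017899 t 0.25
dx dy dz [-0.574 -0.523 -0.001] roll 1.1990660815180354
```

```bash
python3 -m inch '[{"dx":-0.28,"dy":-0.26,"dz":0.0,"roll":0.6,"gripper":0.0},{"dx":-0.28,"dy":-0.26,"dz":0.0,"roll":0.6,"gripper":0.0},{"dx":-0.28,"dy":-0.26,"dz":0.0,"roll":0.6,"gripper":0.0},{"dx":-0.28,"dy":-0.26,"dz":0.0,"roll":0.6,"gripper":0.0},{"dx":-0.28,"dy":-0.26,"dz":0.0,"roll":0.6,"gripper":0.0},{"dx":-0.28,"dy":-0.26,"dz":0.0,"roll":0.6,"gripper":0.0},{"dx":-0.28,"dy":-0.26,"dz":0.0,"roll":0.6,"gripper":0.0},{"dx":-0.28,"dy":-0.26,"dz":0.0,"roll":0.6,"gripper":0.0}]'
python3 go.py .54 -.19 .231 1.606
```

```text
clock: 1.05
tool_pos: [0.3503, 0.1509, 0.2314]
ee_rot: [3.141, 0.0, 2.201]
wrist_force: [1.0, -0.0, -0.3]
gripper_width: -0.0001
grip_force: 0.0
tcp [0.35  0.151 0.231] rot [3.141 0.    2.201] F [ 1.031 -0.013 -0.296] w -0.00013359004381532493 t 1.05
dx dy dz [-0.387 -0.048  0.001] roll 0.5953911828287566
```

```bash
python3 -m inch '[{"dx":-0.385,"dy":-0.048,"dz":0.0,"roll":0.595,"gripper":0.0},{"dx":-0.385,"dy":-0.048,"dz":0.0,"roll":0.595,"gripper":0.0},{"dx":-0.385,"dy":-0.048,"dz":0.0,"roll":0.595,"gripper":0.0},{"dx":-0.385,"dy":-0.048,"dz":0.0,"roll":0.595,"gripper":0.0},{"dx":-0.385,"dy":-0.048,"dz":0.0,"roll":0.595,"gripper":0.0},{"dx":-0.385,"dy":-0.048,"dz":0.0,"roll":0.595,"gripper":0.0},{"dx":-0.385,"dy":-0.048,"dz":0.0,"roll":0.595,"gripper":0.0},{"dx":-0.385,"dy":-0.048,"dz":0.0,"roll":0.595,"gripper":0.0}]'
python3 - <<'E'
from h import *
snap('wrist','w1.png')
E
python3 go.py .545 -.185 .17 1.606
```

```text
clock: 1.85
tool_pos: [0.5391, -0.1883, 0.2309]
ee_rot: [-3.141, 0.0, 1.607]
wrist_force: [0.4, 1.5, -0.3]
gripper_width: 0.0001
grip_force: 0.0
tcp [ 0.541 -0.192  0.231] rot [3.141 0.002 1.605] F [-4.111 -2.628 -1.977] w 0.00012902920442865176 t 1.9
dx dy dz [0.007 0.004 0.061] roll -0.000848501677511937
```

View pics/w1.png

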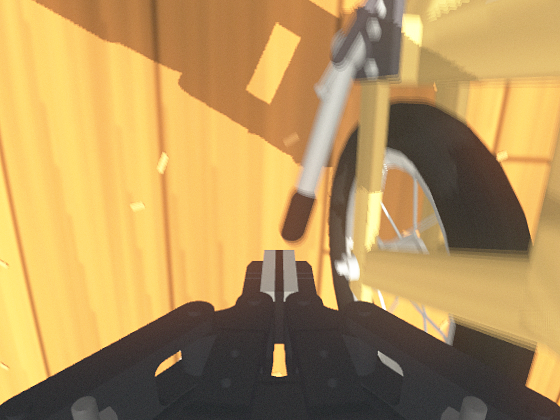

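The wrist view shows the foot's end at about (293,237), its leg running up to the pivot near (355,50), and the closed fingertips at (279,250). I'll cast rays onto the leg.

```bash
python3 - <<'E'
from pose import *
c=eyes.calibration('wrist'); ct=eyes.calibration('top')
print('foot',onz(c,293,232,.152),'mid leg',onz(c,322,145,.15),'axle end',onz(c,347,268,.131))
print(tri([ray(c,293,234),ray(ct,351.4,217.2)]))
print(tri([ray(c,347,268),ray(ct,362.6,203.5)]))
E
```

```text
foot [ 0.551 -0.204  0.152] mid leg [ 0.567 -0.145  0.15 ] axle end [ 0.595 -0.242  0.131]
(array([ 0.547, -0.194,  0.18 ]), [np.float64(0.001804041070457937), np.float64(0.0018040410704578947)])
(array([ 0.591, -0.234,  0.146]), [np.float64(0.00039240572691276806), np.float64(0.0003924057269126899)])
```

```bash
python3 -m inch '[{"dx":0.005,"dy":0.01,"dz":0.04,"roll":0.0,"gripper":0.0},{"dx":0.005,"dy":0.01,"dz":0.06,"roll":0.0,"gripper":0.0},{"dx":0.005,"dy":0.01,"dz":0.06,"roll":0.0,"gripper":0.0}]'
python3 -m inch '[{"dx":0.0,"dy":0.0,"dz":0.005,"roll":0.0,"gripper":0.0},{"dx":0.0,"dy":0.0,"dz":0.01,"roll":0.0,"gripper":0.0},{"dx":0.0,"dy":0.0,"dz":0.01,"roll":0.0,"gripper":0.0}]'
python3 -m inch '[{"dx":0.0,"dy":0.0,"dz":0.005,"roll":0.0,"gripper":0.0},{"dx":0.0,"dy":-0.003,"dz":0.01,"roll":0.0,"gripper":0.0},{"dx":0.0,"dy":-0.003,"dz":0.01,"roll":0.0,"gripper":0.0}]'
```

```text
clock: 2.2
tool_pos: [0.5466, -0.1796, 0.1683]
ee_rot: [-3.136, -0.002, 1.608]
wrist_force: [-0.1, -0.4, -0.1]
gripper_width: -0.0002
grip_force: 0.0
clock: 2.5
tool_pos: [0.5486, -0.1804, 0.162]
ee_rot: [3.14, 0.001, 1.608]
wrist_force: [0.8, -0.3, 1.4]
gripper_width: -0.0001
grip_force: 0.9
clock: 2.8
tool_pos: [0.5448, -0.1802, 0.1517]
ee_rot: [-3.141, -0.0, 1.608]
wrist_force: [-2.5, 1.0, 5.3]
gripper_width: 0.0001
grip_force: 2.6
```

```bash
python3 -m inch '[{"dx":0.001,"dy":-0.004,"dz":0.006,"roll":0.0,"gripper":0.0},{"dx":0.003,"dy":-0.008,"dz":0.012,"roll":0.0,"gripper":0.0},{"dx":0.005,"dy":-0.012,"dz":0.019,"roll":0.0,"gripper":0.0},{"dx":0.007,"dy":-0.015,"dz":0.026,"roll":0.0,"gripper":0.0}]'
python3 -m inch '[{"dx":0.003,"dy":-0.002,"dz":0.004,"roll":0.0,"gripper":0.0},{"dx":0.006,"dy":-0.004,"dz":0.008,"roll":0.0,"gripper":0.0},{"dx":0.01,"dy":-0.007,"dz":0.016,"roll":0.0,"gripper":0.0},{"dx":0.01,"dy":-0.007,"dz":0.016,"roll":0.0,"gripper":0.0}]'
```

```text
clock: 3.2
tool_pos: [0.5296, -0.1736, 0.125]
ee_rot: [3.141, -0.0, 1.608]
wrist_force: [-0.4, 1.9, 2.4]
gripper_width: -0.0
grip_force: 1.8
clock: 3.6
tool_pos: [0.5215, -0.1634, 0.108]
ee_rot: [-3.139, -0.001, 1.608]
wrist_force: [-0.4, 0.6, 0.1]
gripper_width: -0.0
grip_force: 0.0
```

```bash
python3 - <<'E'
from h import *
a,_=snap('wrist'); b,_=snap('top','top1.png')
b=cv2.resize(b[140:235,250:410],None,fx=2.4,fy=2.4,interpolation=cv2.INTER_CUBIC)
a=cv2.resize(a,(400,300)); H=np.zeros((300,800,3),np.uint8); H[:,:400]=a; H[:b.shape[0],400:400+b.shape[1]]=b[:300]
cv2.imwrite('pics/k1.png',H[:,:,::-1])
E
```

```text
(no output)
```

View pics/k1.png

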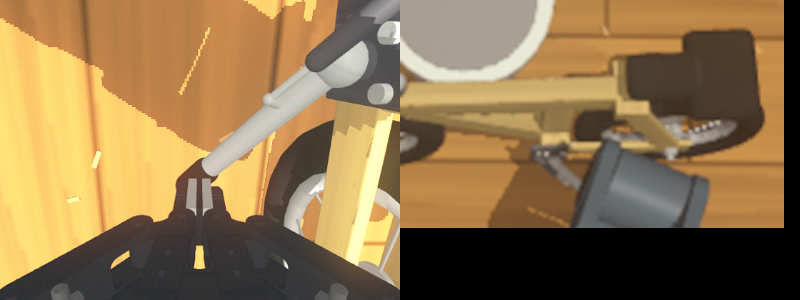

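The wrist view shows the leg part-way down, running from the pivot at (350,55) to the black foot against the fingertips at (195,175). The near-zero force fits being near dead centre, so I'll keep pushing along the arc.

```bash
python3 -m inch '[{"dx":0.005,"dy":-0.002,"dz":0.006,"roll":0.0,"gripper":0.0},{"dx":0.01,"dy":-0.004,"dz":0.011,"roll":0.0,"gripper":0.0},{"dx":0.015,"dy":-0.005,"dz":0.016,"roll":0.0,"gripper":0.0},{"dx":0.02,"dy":-0.005,"dz":0.02,"roll":0.0,"gripper":0.0}]'
python3 -m inch '[{"dx":0.006,"dy":-0.001,"dz":0.004,"roll":0.0,"gripper":0.0},{"dx":0.012,"dy":-0.001,"dz":0.008,"roll":0.0,"gripper":0.0},{"dx":0.012,"dy":-0.001,"dz":0.008,"roll":0.0,"gripper":0.0}]'
python3 - <<'E'
from h import *
a,_=snap('wrist'); b,_=snap('side','side1.png')
b=cv2.resize(b[135:300,250:380],None,fx=1.8,fy=1.8,interpolation=cv2.INTER_CUBIC)
a=cv2.resize(a,(400,300)); H=np.zeros((300,800,3),np.uint8); H[:,:400]=a; H[:b.shape[0],400:400+b.shape[1]]=b[:300]
cv2.imwrite('pics/k2.png',H[:,:,::-1])
E
```

```text
clock: 4.1
tool_pos: [0.5164, -0.1438, 0.0887]
ee_rot: [-3.141, -0.0, 1.608]
wrist_force: [0.7, 0.0, -0.1]
gripper_width: -0.0003
grip_force: 0.0
clock: 4.4
tool_pos: [0.515, -0.1316, 0.0807]
ee_rot: [-3.141, -0.0, 1.609]
wrist_force: [-0.0, -0.3, 0.6]
gripper_width: 0.0001
grip_force: 0.0
```

View pics/k2.png

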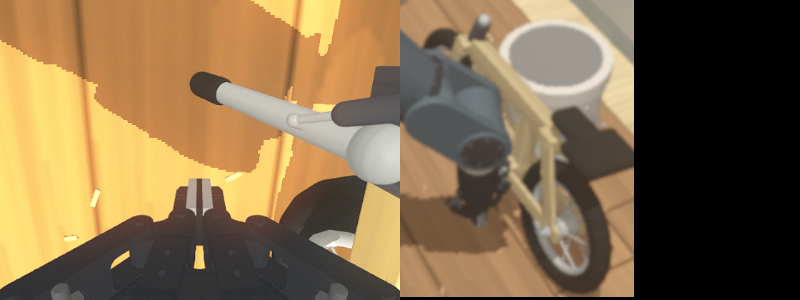

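The wrist view shows the stand swung forward, with its foot at about (205,85) in the half picture, well ahead of the fingers. It has snapped down, and the bike still leans on the pail. I'll check the foot's place and retreat upward.

```bash
python3 - <<'E'
from pose import *
c=eyes.calibration('wrist'); p=np.load('p0.npy')-[.004,0,0,0]
print('foot',onz(c,205*1.4,85*1.4,.039),'pred',T(p,np.array([-93,-33,24])/1000)[0])
E
python3 -m inch '[{"dx":0.0,"dy":-0.03,"dz":-0.04,"roll":0.0,"gripper":0.0},{"dx":0.0,"dy":-0.04,"dz":-0.08,"roll":0.0,"gripper":0.0},{"dx":0.0,"dy":-0.04,"dz":-0.13,"roll":0.0,"gripper":0.0},{"dx":0.0,"dy":-0.04,"dz":-0.18,"roll":0.0,"gripper":0.0},{"dx":0.0,"dy":-0.04,"dz":-0.23,"roll":0.0,"gripper":0.5},{"dx":0.0,"dy":-0.04,"dz":-0.28,"roll":0.0,"gripper":1.0},{"dx":0.0,"dy":-0.04,"dz":-0.31,"roll":0.0,"gripper":1.0},{"dx":0.0,"dy":-0.04,"dz":-0.31,"roll":0.0,"gripper":1.0}]'
python3 go.py .651 -.078 .37 1.606
```

```text
foot [ 0.517 -0.067  0.039] pred [ 0.517 -0.069  0.039]
clock: 5.3
tool_pos: [0.4763, -0.1345, 0.3959]
ee_rot: [3.134, 0.003, 1.608]
wrist_force: [-0.1, -0.2, -0.3]
gripper_width: 0.0579
grip_force: 0.0
tcp [ 0.476 -0.134  0.396] rot [3.134 0.003 1.608] F [-0.111 -0.191 -0.278] w 0.05794069867965835 t 5.3
dx dy dz [0.05  0.176 0.027] roll 0.0015074073339811367
```

The foot sits within 2 mm of the fully-down prediction. Next I'll move above the rail.

```bash
python3 -m inch '[{"dx":0.05,"dy":0.174,"dz":0.0,"roll":0.0,"gripper":1.0},{"dx":0.05,"dy":0.174,"dz":0.0,"roll":0.0,"gripper":1.0},{"dx":0.05,"dy":0.174,"dz":0.0,"roll":0.0,"gripper":1.0},{"dx":0.05,"dy":0.174,"dz":0.0,"roll":0.0,"gripper":1.0},{"dx":0.05,"dy":0.174,"dz":0.0,"roll":0.0,"gripper":1.0},{"dx":0.05,"dy":0.174,"dz":0.0,"roll":0.0,"gripper":1.0}]'
python3 - <<'E'
from h import *
snap('wrist','w2.png')
E
python3 go.py .651 -.078 .36 1.606
```

```text
clock: 5.9
tool_pos: [0.6473, -0.0775, 0.3898]
ee_rot: [-3.139, -0.0, 1.608]
wrist_force: [-0.3, -2.0, -0.1]
gripper_width: 0.0854
grip_force: 0.0
tcp [ 0.647 -0.078  0.391] rot [-3.14  -0.     1.608] F [-0.103  0.461  0.682] w 0.08538343639195833 t 5.95
dx dy dz [-0.     0.004  0.031] roll 0.001629225255554756
```

View pics/w2.png

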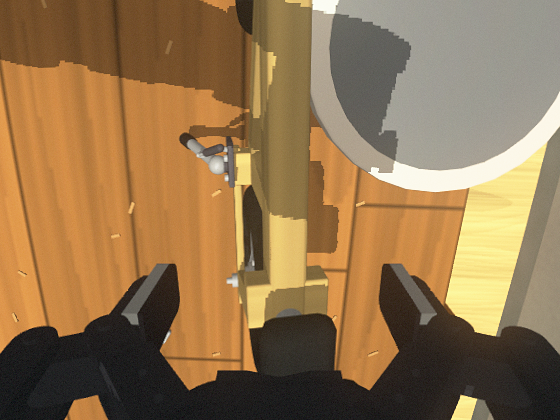

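The wrist view shows the open fingers straddling the rail. Its top face spans about columns 266–307 at row 210, the saddle front is at row 315, and the pail rim is clear of the right finger.

```bash
python3 - <<'E'
from pose import *
c=eyes.calibration('wrist'); ct=eyes.calibration('top')
im=cv2.imread('pics/w2.png')
for r in (160,210,250): print(r,[int(im[r,x].sum()) for x in range(240,330,4)])
g=cv2.cvtColor(im,cv2.COLOR_BGR2GRAY).astype(int)
for r in (160,210,250):
    d=np.diff(g[r-3:r+4].mean(0)); ix=[x for x in range(240,330) if abs(d[x])>8]; print(r,[(x,round(d[x])) for x in ix])
for u,v in ((263,210),(268,210),(308,210)): print(onz(c,u,v,.291))
E
```

```text
160 [616, 607, 619, 340, 297, 302, 271, 299, 337, 338, 351, 336, 325, 320, 326, 319, 324, 256, 425, 416, 392, 399, 422]
210 [571, 139, 148, 154, 149, 157, 322, 304, 332, 346, 349, 347, 337, 336, 333, 321, 315, 281, 263, 272, 272, 264, 301]
250 [575, 263, 148, 329, 157, 153, 317, 340, 557, 564, 556, 555, 543, 528, 536, 526, 475, 286, 278, 273, 281, 287, 283]
160 [(249, -49), (250, -54), (254, -8), (260, -11), (267, 9), (307, -11), (309, 32), (320, 23)]
210 [(240, -20), (241, -76), (242, -58), (260, 22), (261, 30), (269, 21), (271, -10), (306, -10)]
250 [(242, -40), (243, -71), (244, -39), (249, 19), (250, 54), (251, -11), (252, -44), (253, -19), (262, 46), (263, 11), (268, 25), (269, 17), (270, 27), (271, 8), (303, -14), (304, -16), (305, -30), (306, -11)]
[ 0.635 -0.082  0.291]
[ 0.639 -0.082  0.291]
[ 0.668 -0.081  0.291]
```

```bash
python3 -m inch '[{"dx":0.0,"dy":0.003,"dz":0.04,"roll":0.0,"gripper":1.0},{"dx":0.0,"dy":0.003,"dz":0.08,"roll":0.0,"gripper":1.0},{"dx":0.0,"dy":0.003,"dz":0.11,"roll":0.0,"gripper":1.0},{"dx":0.0,"dy":0.003,"dz":0.136,"roll":0.0,"gripper":1.0},{"dx":0.0,"dy":0.003,"dz":0.136,"roll":0.0,"gripper":1.0}]'
python3 -m inch '[{"dx":0.0,"dy":0.0,"dz":0.0,"roll":0.0,"gripper":0.6},{"dx":0.0,"dy":0.0,"dz":0.0,"roll":0.0,"gripper":0.4},{"dx":0.0,"dy":0.0,"dz":0.0,"roll":0.0,"gripper":0.3},{"dx":0.0,"dy":0.0,"dz":0.0,"roll":0.0,"gripper":0.2},{"dx":0.0,"dy":0.0,"dz":0.0,"roll":0.0,"gripper":0.2},{"dx":0.0,"dy":0.0,"dz":0.0,"roll":0.0,"gripper":0.2}]'
```

```text
clock: 6.45
tool_pos: [0.6481, -0.0778, 0.2523]
ee_rot: [-3.136, -0.001, 1.607]
wrist_force: [-0.7, -0.2, 0.1]
gripper_width: 0.0857
grip_force: 0.0
clock: 7.05
tool_pos: [0.6505, -0.0776, 0.2573]
ee_rot: [3.14, 0.001, 1.608]
wrist_force: [-0.7, -0.1, 8.9]
gripper_width: 0.0333
grip_force: 58.1
```

```bash
python3 -m inch '[{"dx":0.0,"dy":-0.004,"dz":-0.001,"roll":0.0,"gripper":0.2},{"dx":0.0,"dy":-0.008,"dz":-0.001,"roll":0.0,"gripper":0.2},{"dx":0.0,"dy":-0.012,"dz":-0.002,"roll":0.0,"gripper":0.2},{"dx":0.0,"dy":-0.016,"dz":-0.002,"roll":0.0,"gripper":0.2},{"dx":0.0,"dy":-0.02,"dz":-0.003,"roll":0.0,"gripper":0.2},{"dx":0.0,"dy":-0.024,"dz":-0.003,"roll":0.0,"gripper":0.2}]'
python3 -m inch '[{"dx":0.0,"dy":-0.004,"dz":0.0,"roll":0.0,"gripper":0.2},{"dx":0.0,"dy":-0.008,"dz":0.0,"roll":0.0,"gripper":0.2},{"dx":0.0,"dy":-0.012,"dz":0.0,"roll":0.0,"gripper":0.2},{"dx":0.0,"dy":-0.016,"dz":-0.001,"roll":0.0,"gripper":0.2},{"dx":0.0,"dy":-0.02,"dz":-0.001,"roll":0.0,"gripper":0.2},{"dx":0.0,"dy":-0.022,"dz":-0.001,"roll":0.0,"gripper":0.2},{"dx":0.0,"dy":-0.022,"dz":-0.001,"roll":0.0,"gripper":0.2}]'
```

```text
clock: 7.65
tool_pos: [0.6274, -0.0786, 0.2613]
ee_rot: [3.137, 0.001, 1.608]
wrist_force: [1.8, -0.7, 15.0]
gripper_width: 0.0308
grip_force: 56.5
clock: 8.35
tool_pos: [0.6056, -0.0794, 0.2615]
ee_rot: [3.136, 0.001, 1.608]
wrist_force: [2.4, -1.1, 6.4]
gripper_width: 0.0292
grip_force: 62.6
```

```bash
python3 - <<'E'
from pose import *
a,c=snap('wrist'); b,cs=snap('side','side2.png'); t,ct=snap('top','top2.png')
for n,q in dict(sad=(0,-280,342),rax=(-48,-205,125),fax=(-48,215,125),head=(0,145,352),foot=(-93,-33,24)).items():
    P=T([.603,-.033,.037,0],np.array(q)/1000)[0]; print(n,proj(ct,P),proj(cs,P))
b=cv2.resize(b[135:300,230:380],None,fx=2.4,fy=2.4,interpolation=cv2.INTER_CUBIC); t=cv2.resize(t[140:235,180:410],None,fx=1.9,fy=1.9,interpolation=cv2.INTER_CUBIC)
H=np.zeros((600,800,3),np.uint8); H[:396,:360]=b; H[:t.shape[0],362:362+t.shape[1]]=t; H[200:500,400:]=cv2.resize(a,(400,300))
cv2.imwrite('pics/k3.png',H[:,:,::-1])
E
```

```text
sad [403.105 189.376] [353.498 233.795]
rax [363.265 212.999] [321.258 268.419]
fax [230.434 216.685] [261.829 188.501]
head [247.833 193.202] [280.219 146.687]
foot [307.562 229.862] [283.538 255.906]
```

View pics/k3.png

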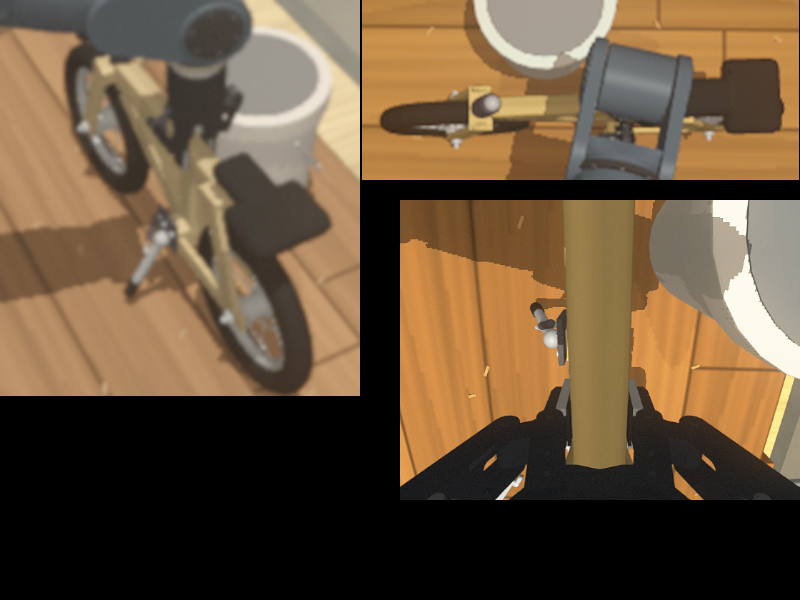

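The views show the bike upright in the pads and clear of the pail, the stand down with its foot at (130,290), and the wheels on the bench. A quick number for the remaining lean:

```bash
python3 - <<'E'
from pose import *
ct=eyes.calibration('top'); t=lambda u,v:((u-362)/1.9+180-.25,v/1.9+140-.25)
a=onz(ct,*t(456,143),.125);b=onz(ct,*t(456,90),.125);h=onz(ct,*t(488,103),.352); m=(a+b)/2
print(a,b,h,'lean',(h[0]-m[0]-.07*.037)/.227,'base x',m[0]+.215*.037)
im=cv2.imread('pics/top2.png'); g=cv2.cvtColor(im,cv2.COLOR_BGR2HSV)
for x in (258,268,278): print(x,[tuple(map(int,g[r,x]))[2] for r in range(180,212,1)])
for x in(0,.06,-.06): print(x,[proj(ct,T([.603,-.033,.037,x],np.array(b)/1000)[0])for b in ((15,60,295),(-15,60,295),(0,145,352))])
print(env.state()['tool_pos'],env.state()['wrist_force'])
E
```

```text
[0.552 0.184 0.125] [0.641 0.185 0.125] [0.596 0.117 0.352] lean -0.01626420606470459 base x 0.6045834292657825
258 [164, 182, 180, 179, 177, 176, 176, 179, 181, 183, 175, 192, 207, 207, 207, 210, 214, 219, 221, 219, 201, 159, 123, 98, 67, 66, 63, 63, 64, 114, 165, 181]
268 [125, 124, 122, 122, 122, 119, 120, 122, 124, 125, 172, 202, 208, 206, 206, 210, 215, 220, 221, 214, 177, 128, 119, 105, 106, 113, 102, 100, 116, 123, 121, 121]
278 [125, 125, 123, 123, 122, 121, 119, 121, 124, 119, 127, 138, 141, 141, 140, 145, 148, 152, 153, 147, 128, 119, 119, 118, 175, 190, 161, 147, 173, 183, 180, 181]
0 [array([278.995, 189.267]), array([279.29 , 199.828]), array([247.833, 193.202])]
0.06 [array([278.821, 183.129]), array([279.116, 193.573]), array([247.665, 185.5  ])]
-0.06 [array([279.169, 195.486]), array([279.464, 206.102]), array([248.031, 200.973])]
[ 0.606 -0.079  0.262] [ 1.581 -0.581  7.196]
```

The lean is about −0.01 rad, the base has moved only a few mm, and the grip is about 60 N. The wheels are being pressed lightly onto the bench, so I'll hand in now.

```bash
python3 -m inch '[{"dx":0.0,"dy":0.0,"dz":0.0,"roll":0.0,"gripper":0.2},{"dx":0.0,"dy":0.0,"dz":0.0,"roll":0.0,"gripper":0.2},{"dx":0.0,"dy":0.0,"dz":0.0,"roll":0.0,"gripper":0.2}]' && python3 -c "
from plant import job_done; print(job_done())"
```

```text
clock: 8.8
tool_pos: [0.6057, -0.0794, 0.2615]
ee_rot: [3.137, 0.001, 1.608]
wrist_force: [1.5, -1.5, 7.5]
gripper_width: 0.0291
grip_force: 62.6
the job is handed in; nothing more can be done
None
```

I handed the job in at about 9 s with the kickstand snapped fully down, the bike upright to within about 0.02 rad and still gripped by its top rail at about 60 N, clear of the pail, and both wheels on the bench within a few mm of where they stood; no verdict came back.

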